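# Seat the clamp screw on a visor form and ease it off a quarter turn

## Robot

A 6-joint arm with a two-finger parallel gripper is mounted at the origin on the work surface. World frame = base frame: x ahead of the robot, y to its left, z up, the work surface at z = 0. Lengths are in mm, angles in rad, forces in N, time in s.
With the tool pointing down it reaches from about 300 to 775 mm from the base axis. Payload 14.6 kg.
Tool frame: the origin (TCP) lies on the centre line of the jaws, within the pads' length; the fingertips stand 19 mm ahead of it and the grasp point (between the pads) is the TCP (bot.tip_reach is the distance from the TCP to the fingertips, in mm); y points along the fingers, x is the direction in which the jaws open and shut, and the axes are right-handed (so a half turn about y gives the same grasp; the last joint's range is limited). The gripper opens to 85 mm and grips with 20 to 120 N. Pads are 22 mm wide; open, the fingers measure 114 mm over their backs; the gripper's body (76 mm by 85 mm) begins 54 mm behind the grasp point. The pads swing forward as they close: fully open they stand 13 mm farther back than shut.
Start: joints at [-1.283, 0.3, 1.521, -0, 1.321, -0.067], TCP at [191.064, -515.736, 228.681] pointing down, gripper open.
Joint ranges: [-3.03, 3.03], [-0.79, 2.21], [0.23, 2.52], [-1.04, 4.18], [0, 3.07], [-2.55, 2.55]. Speed limits (rad/s): [2.22, 2.22, 2.57, 3.14, 3.14, 3.14].

## Interface

Orientations are given as a unit quaternion [w, x, y, z].
In Python, from rig import bot gives the robot as it stands. Calls block until the motion is done:
- bot.move_to(position, orientation): joint-space move of the TCP to a pose.
- bot.servo_line(position, attitude=None, speed=150, until_force=None): straight line of the TCP; attitude=None keeps the orientation; speed is the mean speed in mm/s. With until_force (N) it stops when the force on the tool has changed by that much, and returns True; else False.
- bot.move_joints(angles): joint-space move.
- bot.move_gripper(opening, grip_force=None): finger opening in mm; grip_force is the grip in N (None keeps the last); returns when the fingers have stopped.
- bot.dwell(seconds).
- bot.ik(position, orientation): joint angles nearest the present ones, or None.
- bot.read_state(): the state.
- bot.read_camera(name): name is "scene" or "top" or "wrist"; returns a dict with "image" (384x512x3 uint8, blue, green, red), "depth" (384x512 float32, mm along the optical axis (not along the pixel's ray), 0 where there is no reading), "fovy" (degrees; the focal length in pixels is half the picture's height over the tangent of half this angle, whatever the lens; pixels are square), "cx", "cy" (the principal point, pixels), "k1" (the pictures are not rectified: a ray, as slopes to the right and down, at radius r is drawn at 1 + k1 r^2 times it, then the intrinsics apply), "eye" and "attitude" of the camera in the world; the wrist camera has in their place "mount" (4x4, takes a point from camera to tool coordinates, whose origin is the TCP and whose axes are the tool frame's). Camera axes: x right, y down, z forward; pixel columns grow to the right and rows downward; lengths in mm; the calibration is good to about 2 mm. A picture is of the moment at which its call begins: read the wrist's pose just before it.
A pose or a line that the arm cannot do raises bot.MotionError and nothing moves.
- bot.finish_job(): hands the job in, once; it reports no verdict.
The state is a dict: "clock": time; "joint_positions": joint angles; "qvel": joint speeds; "effort": joint torques, N m; "ee_pos": TCP position; "tool_rot": TCP orientation; "ft_force": force on the tool from outside, world axes, zero at the start; "moment": the same for the moment, N m; "grip_width": finger opening in mm.
Only numpy, scipy, OpenCV 4.12 (cv2) and the standard library are available. Lean on these libraries where they do the work, as an engineer would, in place of code of your own. Each camera call takes 0.05 s, during which the arm holds its last target.

## Task

Slide the loose wooden visor form along the table, rounded nose first and without lifting it, into the mouth of the metal jig until it is fully home against the end stop under the clamp arm. Then turn the winged thumbscrew on the arm clockwise until it seats, back it off a quarter turn so that the form can still be drawn out, and finish while still gripping the wing and holding it at that setting. Leave the other things on the table where they are.

Things in the scene. Friction and masses are not known exactly. Their poses are not given: they have to be found in the camera images.
- form_mid (a point): Centre, 15 mm above the table, of the loose visor form: a plain light wooden board 130 mm long (its x), 110 mm wide (its y), 30 mm thick, about 0.3 kg, lying flat. Its +x end is the nose, corners rounded to 25 mm radius; its -x end is square, the flat rear face 65 mm behind the centre. It starts 130 to 200 mm short of home, roughly facing the jig.
- jig: Fixed metal jig, origin on the table under the form's centre when home; +x is the way the form slides in. Two guide rails 20 mm high, inner faces 114 mm apart, run from 25 mm behind the origin to 65 mm ahead of it; flared lead-ins reach 64 mm behind it, there 150 mm apart. The end stop, 24 mm high, has its face 65 mm ahead of the origin.
- clamp_end (a point): Middle of the top edge of the free end of the jig's dark steel clamp arm, 60 mm above the table, 3 mm ahead of the jig's origin; axes as the jig's. The arm, 34 mm wide, runs from here 118 mm along +x to its post beyond the end stop. The form passes under the arm and its fixed foot with 2 mm to spare.
- home (a point): Point 15 mm above the jig's origin, axes as the jig's: the centre of the form is here, with the x axes parallel, when it is fully home.
- wing_mid (a point): Point to grip, on the screw's axis, 85.5 mm above the table: middle of the thumbscrew's steel wing, which stands on the clamp arm 25 mm ahead of the jig's origin. The wing is an upright flat grip 44 mm long (this point's x), 12 mm thick (y), 69.5 to 97.5 mm above the table, on a round collar 26 mm across. It turns about the vertical and does not rise or sink noticeably.
- screw (a joint): Angle in rad by which the thumbscrew is unscrewed: 0 is seated (a hard stop), growing anticlockwise seen from above, to at most 3.0; 1.57 is a quarter turn off. At 0 the wing's x axis is parallel to the jig's. It starts 1.9 to 2.7 rad off, turns stiffly (about 0.06 N m) and stays where it is left.
- cone_a: Bystander: grey thread cone, 58 mm across, 110 mm tall, standing beside the jig; origin under its foot.
- spool: Bystander: small dark thread spool with wooden ends, 34 mm across, 40 mm tall, standing beside the form's way; origin under its foot.
- chalk: Bystander: flat white tailor's chalk, 50 x 38 x 8 mm; origin at its underside.
- shears: Bystander: shears lying flat, about 235 mm long, 15 mm high, black handles; origin near the pivot, blades to its +x.
- tape: Bystander: round tape measure case, 56 mm across, 20 mm high; origin at its underside.
- pencil: Bystander: pencil 165 mm long lying flat; origin at its underside.
There are look-alikes about, which are no part of the job. There is more than one size of the part that bears form_mid; the job needs the smallest.

How it is judged:
By the outcome, as a careful person would: the job done as asked, in the order asked, and still so for the second after the job is handed in, while the arm keeps its last pose, push and grip.
It also fails if it takes over 72 s, if anything falls off the work surface, if the arm or the gripper's body presses on something with over 40 N, if the wrist force passes 120 N, or if a joint passes its speed limit or range.

## Working session

There is one attempt and no reset: what is moved stays moved. The work goes in short steps, each a Python script; the robot and the scene stay as the last script left them, time stands still between calls to the robot, and variables do not carry over. Pictures are saved under pics/ and viewed, and the job is handed in when it is done.

```bash
ls; mkdir -p pics; python3 - <<'E'
from rig import bot
import cv2,numpy as np,pickle
s=bot.read_state();print(s)
for n in ("scene","top","wrist"):
    c=bot.read_camera(n);cv2.imwrite(f"pics/{n}0.png",c["image"]);pickle.dump(c,open(f"pics/{n}0.pkl","wb"))
    print(n,{k:v for k,v in c.items() if k not in("image","depth")})
E
```

```text
pics
{'clock': 0.0, 'joint_positions': array([-1.28261092e+00,  3.00491201e-01,  1.52156914e+00,  4.06849228e-06,
        1.32072331e+00, -6.65695705e-02]), 'qvel': array([ 0.00119268,  0.00029631, -0.001     ,  0.00129584,  0.00105869,
        0.00104704]), 'effort': array([ 2.43208669e-03, -5.43497086e+01, -3.61791229e+01, -2.80544714e-05,
        4.12518028e-03,  3.58386933e-05]), 'ee_pos': array([ 190.99465766, -515.51943909,  228.11534791]), 'tool_rot': array([ 0.5806431 , -0.58011492,  0.4042587 , -0.40360274]), 'ft_force': array([ 0.75478094, -0.16705842, -0.40412944]), 'moment': array([-0.02986032, -0.0001994 ,  0.03731644]), 'grip_width': 85.16256876826449}
scene {'fovy': 44.2796308567104, 'cx': 254.83700661737132, 'cy': 199.13137297426718, 'k1': 0.007101353910352392, 'eye': array([1241.9938104 , -843.47347423, 1113.14140688]), 'attitude': array([-0.38143169,  0.85634233,  0.31814403, -0.14132255])}
top {'fovy': 45.43271072032793, 'cx': 260.6038253796152, 'cy': 192.18935757584384, 'k1': 0.05851881879088967, 'eye': array([ 356.61482391,   -6.31062335, 1596.09091579]), 'attitude': array([ 0.03315938, -0.69860449,  0.71419841, -0.02780019])}
wrist {'fovy': 63.37110468825313, 'cx': 256.07551197991506, 'cy': 190.77780734392027, 'k1': -0.019610275064876594, 'mount': array([[ 9.99999745e-01,  1.20524211e-04,  7.04425212e-04,
         3.65365491e-01],
       [-6.28640916e-04, -3.20491151e-01,  9.47251301e-01,
        -1.45224117e+02],
       [ 3.39928763e-04, -9.47251502e-01, -3.20490993e-01,
         8.29530913e+01],
       [ 0.00000000e+00,  0.00000000e+00,  0.00000000e+00,
         1.00000000e+00]])}
```

View pics/scene0.png

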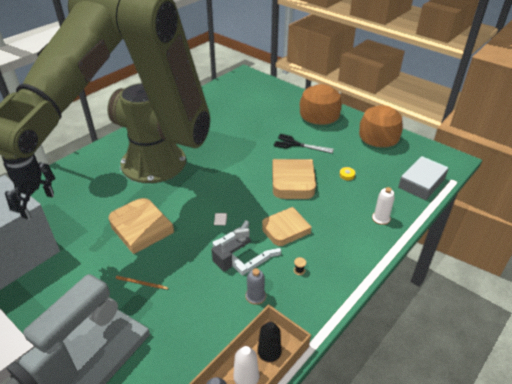

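View pics/top0.png

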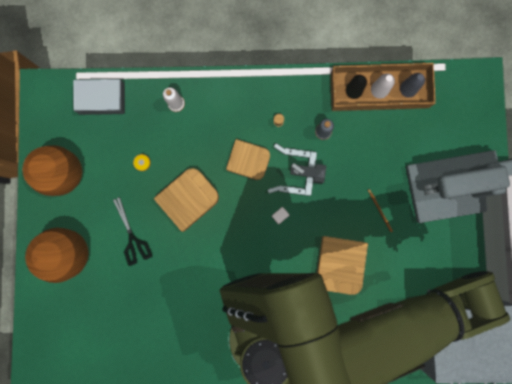

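```bash
cat > h.py <<'E'
import numpy as np,cv2,pickle
from scipy.spatial.transform import Rotation as R
def rot(q): return R.from_quat([q[1],q[2],q[3],q[0]])
def quat(r): q=r.as_quat(); return np.array([q[3],q[0],q[1],q[2]])
def cam(c,st=None):
    f=192/np.tan(np.radians(c["fovy"])/2)
    if "mount" in c:
        Rt=rot(st["tool_rot"]).as_matrix();M=c["mount"]
        return f,Rt@M[:3,:3],np.array(st["ee_pos"])+Rt@M[:3,3]
    return f,rot(c["attitude"]).as_matrix(),np.array(c["eye"])
def slopes(c,uv):
    f=192/np.tan(np.radians(c["fovy"])/2)
    uv=np.atleast_2d(uv).astype(float)
    d=(uv-[c["cx"],c["cy"]])/f
    s=d.copy()
    for _ in range(20): s=d/(1+c["k1"]*(s**2).sum(1,keepdims=True))
    return s
def onplane(c,uv,z,st=None):
    f,A,e=cam(c,st); s=slopes(c,uv)
    r=np.c_[s,np.ones(len(s))]@A.T
    return e+r*((z-e[2])/r[:,2])[:,None]
def proj(c,P,st=None):
    f,A,e=cam(c,st); p=(np.atleast_2d(P)-e)@A; s=p[:,:2]/p[:,2:]
    return s*(1+c["k1"]*(s**2).sum(1,keepdims=True))*f+[c["cx"],c["cy"]]
def cloud(c,st=None):
    f,A,e=cam(c,st); v,u=np.mgrid[:384,:512]; s=slopes(c,np.c_[u.ravel(),v.ravel()])
    d=c["depth"].ravel()[:,None]; P=np.c_[s,np.ones(len(s))]*d@A.T+e
    P[d[:,0]==0]=np.nan
    return P.reshape(384,512,3)
E
python3 - <<'E'
from h import *
c=pickle.load(open("pics/top0.pkl","rb"));s=pickle.load(open("pics/scene0.pkl","rb"))
cv2.imwrite("pics/topcrop.png",cv2.resize(c["image"][90:240,140:360],None,fx=3.6,fy=3.6,interpolation=cv2.INTER_CUBIC))
cv2.imwrite("pics/scenecrop.png",cv2.resize(s["image"][140:310,180:330],None,fx=3.5,fy=3.5,interpolation=cv2.INTER_CUBIC))
P=cloud(c)
for n,uv in dict(form=(248,159),big=(187,198),b2=(343,265)).items():
    print(n,onplane(c,uv,30),P[uv[1],uv[0]])
hsv=cv2.cvtColor(c["image"],cv2.COLOR_BGR2HSV)
m=((hsv[...,0]<25)&(hsv[...,0]>8)&(hsv[...,1]>60)&(hsv[...,2]>120)).astype(np.uint8)
for k in cv2.findContours(m,0,2)[0]:
    if cv2.contourArea(k)>300:
        w=onplane(c,k[:,0,:],30)[:,:2].astype(np.float32);print(cv2.minAreaRect(w),k.mean((0,1)),cv2.contourArea(w))
E
```

```text
form [[607.96758529  45.06179136  30.        ]] [607.53378997  44.97313065  32.70282652]
big [[477.82434147 256.4502959   30.        ]] [476.84574733 254.32887589  42.64395258]
b2 [[ 240.04306669 -267.77242241   30.        ]] [ 240.60003283 -266.52318869   37.48259817]
((277.12274169921875, 713.27880859375), (144.12030029296875, 126.15922546386719), 81.299560546875) [ 52.63157895 257.07894737] 13307.211995607242
((237.9296875, -262.5712890625), (150.43283081054688, 175.77134704589844), 79.912841796875) [338.95918367 258.41836735] 20680.230450905743
((478.8976135253906, 254.55532836914062), (152.3597412109375, 177.91232299804688), 39.69335174560547) [187.07692308 197.55769231] 25616.945798991947
((574.420654296875, 734.2794189453125), (134.36903381347656, 123.66525268554688), 88.9245834350586) [ 47.41935484 171.80645161] 13230.666486987844
((605.2664794921875, 43.1751823425293), (130.04617309570312, 112.12095642089844), 70.74324035644531) [247.57534247 158.5890411 ] 13037.653769823693
((844.53857421875, -413.3856201171875), (314.7895202636719, 120.751220703125), 89.43232727050781) [371.33093525  89.10791367] 11435.65551081393
```

View pics/topcrop.png

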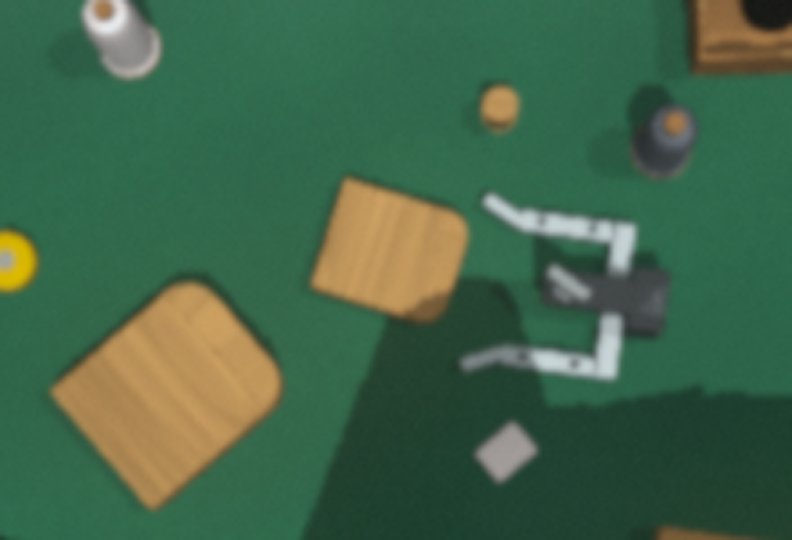

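View pics/scenecrop.png

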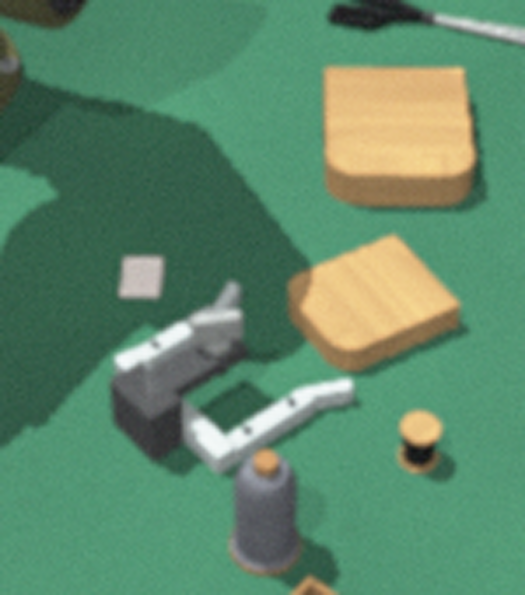

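```bash
python3 - <<'E'
from h import *
from rig import bot
print(bot.tip_reach)
c=pickle.load(open("pics/top0.pkl","rb"))
for n,(x,y),z in [("spool",(500,107),40),("cone",(675,122),110),("lead far",(490,200),20),("lead near",(465,362),20),("stop corner far",(633,228),20),("stop corner near",(612,375),20),("wing1",(550,270),97),("wing2",(590,297),97),("chalk",(507,452),8),("arm post",(650,300),60)]:
    print(n,onplane(c,(140+(x+.5)/3.6-.5,90+(y+.5)/3.6-.5),z)[0].round(1))
# candidate wrist views: tool down, x axis angle a
for cx,cy in [(605,-40)]:
  for a in np.arange(-180,180,30):
    t=np.radians(a); z=np.array([np.cos(t),np.sin(t),0]);y=np.array([0,0,-1.]);x=np.cross(y,z)
    q=quat(R.from_matrix(np.c_[x,y,z]))
    # camera lookpoint: at tcp h, camera offset 83 z, height h+145, look slope -.32/.947
    H=180; off=83-(H+145)*.338
    p=np.array([cx,cy,0])-z*off+[0,0,H]
    j=bot.ik(p,q); print(a,p.round(0),None if j is None else np.round(j,2))
E
```

```text
19.0
spool [741.8 -63.2  40. ]
cone [ 706.5 -219.7  110. ]
lead far [655.8 -52.   20. ]
lead near [499.3 -24.3  20. ]
stop corner far [ 625.2 -189.    20. ]
stop corner near [ 483.6 -164.5   20. ]
wing1 [ 575.1 -103.1   97. ]
wing2 [ 549.3 -138.9   97. ]
chalk [412.6 -62.7   8. ]
arm post [ 550.  -198.1   60. ]
-180 [578. -40. 180.] [-0.13  0.41  1.49 -0.    1.24 -1.7 ]
-150 [582. -53. 180.] [-0.15  0.42  1.48 -0.    1.25 -2.25]
-120 [592. -63. 180.] None
-90 [605. -67. 180.] None
-60 [618. -63. 180.] [-0.16  0.5   1.36 -0.    1.28  2.46]
-30 [628. -53. 180.] [-0.14  0.52  1.33 -0.    1.29  1.95]
0 [632. -40. 180.] [-0.12  0.52  1.32 -0.    1.3   1.45]
30 [628. -27. 180.] [-0.1   0.52  1.34 -0.    1.29  0.95]
60 [618. -17. 180.] [-0.09  0.49  1.37 -0.    1.28  0.44]
90 [605. -13. 180.] [-0.08  0.46  1.41 -0.    1.27 -0.08]
120 [592. -17. 180.] [-0.09  0.43  1.45 -0.    1.25 -0.61]
150 [582. -27. 180.] [-0.11  0.41  1.48 -0.    1.24 -1.16]
```

```bash
cat >> h.py <<'E'
def down(deg):
    t=np.radians(deg); z=np.array([np.cos(t),np.sin(t),0]);y=np.array([0,0,-1.]);x=np.cross(y,z)
    return quat(R.from_matrix(np.c_[x,y,z]))
def snap(bot,n,name="wrist"):
    st=bot.read_state(); c=bot.read_camera(name); cv2.imwrite(f"pics/{n}.png",c["image"]); pickle.dump((c,st),open(f"pics/{n}.pkl","wb")); return c,st
E
python3 - <<'E'
from h import *
from rig import bot
t=np.radians(80.5); z=np.array([np.cos(t),np.sin(t),0])
H=200; p=np.array([580,-65,0])-z*(83-(H+145)*.338)+[0,0,H]
bot.move_to(p,down(80.5)); bot.dwell(.3)
snap(bot,"w1"); print(bot.read_state()["clock"],bot.read_state()["ee_pos"])
E
```

```text
2.7333 [585.53001873 -32.06867473 200.02887704]
```

View pics/w1.png

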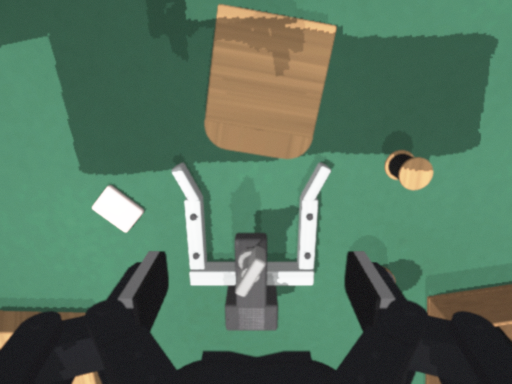

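```bash
cat > meas.py <<'E'
from h import *
import sys
def edge_pts(bw,rows,side,near):  # subpixel-ish: run containing/near x
    out=[]
    for r in rows:
        xs=np.where(bw[r,near-25:near+25])[0]+near-25
        if len(xs): out.append((xs.max()+.5 if side=="R" else xs.min()-.5, r))
    return np.array(out)
def fit(w):
    vx,vy,x0,y0=cv2.fitLine(w.astype(np.float32),cv2.DIST_HUBER,0,.01,.01).ravel(); return np.array([vx,vy]),np.array([x0,y0])
E
python3 - <<'E'
from meas import *
c,st=pickle.load(open("pics/w1.pkl","rb"))
im=c["image"];hsv=cv2.cvtColor(im,cv2.COLOR_BGR2HSV)
for p in [(195,235),(205,235),(215,235),(308,235),(250,272),(230,275),(248,270),(236,300),(250,320),(250,200)]: print(p,hsv[p[1],p[0]],c["depth"][p[1],p[0]])
cv2.imwrite("pics/w1crop.png",cv2.resize(im[150:340,160:340],None,fx=3.1,fy=3.1,interpolation=cv2.INTER_CUBIC))
P=cloud(c,st)
for p in [(195,235),(308,235),(250,272),(236,300),(250,320),(250,215),(262,90)]: print(p,P[p[1],p[0]].round(1))
E
```

```text
(195, 235) [  0   0 250] 361.36877
(205, 235) [ 74  45 107] 379.24255
(215, 235) [ 75 104 147] 382.49725
(308, 235) [ 60   1 250] 360.9624
(250, 272) [ 15   2 226] 286.75827
(230, 275) [ 90   3 231] 372.2595
(248, 270) [ 15   3 173] 289.7109
(236, 300) [150   7  77] 350.30716
(250, 320) [120   2 127] 349.4864
(250, 200) [ 75 106 132] 369.05206
(195, 235) [ 502.5 -101.6   19.5]
(308, 235) [ 632.1 -123.2   19.8]
(250, 272) [ 567.3 -110.9   97.7]
(236, 300) [ 539.6 -173.3   53. ]
(250, 320) [ 551.7 -196.5   60.9]
(250, 215) [568.  -96.2  -1.8]
(262, 90) [604.8  44.1  30.5]
```

View pics/w1crop.png

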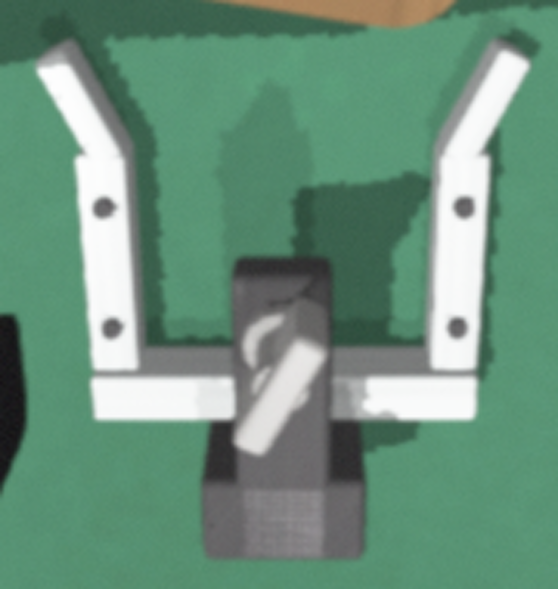

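```bash
cat > jig.py <<'E'
from meas import *
c,st=pickle.load(open("pics/w1.pkl","rb"))
im=c["image"];hsv=cv2.cvtColor(im,cv2.COLOR_BGR2HSV)
bw=(hsv[...,2]>170)&(hsv[...,1]<60)
rows=range(208,264)
L=onplane(c,edge_pts(bw,rows,"R",195),20,st)[:,:2]; Rr=onplane(c,edge_pts(bw,rows,"L",308),20,st)[:,:2]
dl,pl=fit(L);dr,pr=fit(Rr)
for d in (dl,dr): 
    if d[1]>0: d*=-1
print("angles",np.degrees(np.arctan2(dl[1],dl[0])),np.degrees(np.arctan2(dr[1],dr[0])))
d=(dl+dr);d/=np.linalg.norm(d);n=np.array([-d[1],d[0]])
print("gap",abs((pl-pr)@n), "psi",np.degrees(np.arctan2(d[1],d[0])))
ctr=(pl+pr)/2
# stop front edge (z=24): columns clear of arm
pts=[]
for u in list(range(208,230))+list(range(282,298)):
    col=bw[255:295,u]; k=np.where(col)[0]
    # lowest white run start
    e=[i for i in range(1,40) if col[i] and not col[i-1]]
    if e: pts.append((u,255+e[-1]-.5))
S=onplane(c,np.array(pts),24,st)[:,:2]
print("stop x along d",np.percentile((S-ctr)@d,[10,50,90]).round(1),"fitdir",np.degrees(np.arctan2(*fit(S)[0][::-1])))
# rail start
for rng in (range(188,198),range(306,314)):
    pass
o=ctr+d*(np.median((S-ctr)@d)-65); print("origin",o,"screw",o+25*d)
# wing top
P=cloud(c,st); zz=P[...,2]; m=(zz>90)&(zz<103); m[:,:215]=0;m[:,290:]=0;m[:230]=0;m[300:]=0
w=P[m][:,:2].astype(np.float32); print("wing",len(w),cv2.minAreaRect(w))
mm=((hsv[...,2]>190)&m).astype(np.uint8)
k=max(cv2.findContours(m.astype(np.uint8),0,1)[0],key=cv2.contourArea)
ww=onplane(c,k[:,0,:],97.5,st)[:,:2].astype(np.float32);print(cv2.minAreaRect(ww)); f=fit(w);print("wing ang",np.degrees(np.arctan2(f[0][1],f[0][0])))
a=(np.abs(zz-60)<3);a[:,225:]&=True
m2=a.copy();m2[:225]=0;m2[300:]=0;m2[:,:225]=0;m2[:,285:]=0
A=P[m2][:,:2]; q=(A-o)@d; l=(A-o)@n; print("arm along",np.percentile(q,[1,5]),"lat",np.percentile(l,[1,99]))
# form
m=((hsv[...,0]<25)&(hsv[...,0]>5)&(hsv[...,1]>70)).astype(np.uint8); m[:, :190]=0;m[:,350:]=0;m[165:]=0
m=m&(zz>24).astype(np.uint8)
F=P[m>0]; print("form",cv2.minAreaRect(F[:,:2].astype(np.float32)))
k=max(cv2.findContours(m,0,1)[0],key=cv2.contourArea); ww=onplane(c,k[:,0,:],30,st)[:,:2].astype(np.float32);print(cv2.minAreaRect(ww))
E
python3 jig.py
```

```text
angles -99.481316 -98.77251
gap 112.88448 psi -99.126915
stop x along d [40.7 40.8 41.3] fitdir -9.491508
origin [569.67014472 -92.22274729] screw [ 565.70459811 -116.90623233]
wing 612 ((566.7125854492188, -117.67489624023438), (43.866600036621094, 16.965816497802734), 46.92531204223633)
((566.4332275390625, -115.12855529785156), (46.36505126953125, 16.577592849731445), 57.476219177246094)
wing ang 51.477
arm along [4.07316746 5.08137093] lat [-15.83719005  17.67743274]
form ((608.4659423828125, 45.33620071411133), (129.97283935546875, 109.7262954711914), 71.25325775146484)
((608.4595947265625, 45.21627426147461), (129.2552947998047, 109.15471649169922), 71.23504638671875)
```

```bash
cat >> h.py <<'E'
PSI=np.radians(-99.25); D=np.array([np.cos(PSI),np.sin(PSI)]); N=np.array([-D[1],D[0]]); O=np.array([569.7,-92.3])
def toworld(s,l): return O+s*D+l*N
def tojig(p): p=np.atleast_2d(p)[:,:2]-O; return np.c_[p@D,p@N]
def pose(s,l,yaw,back,z): # form centre at jig (s,l), yaw deg; TCP 'back' mm behind centre
    a=PSI+np.radians(yaw); h=np.array([np.cos(a),np.sin(a)])
    return np.r_[toworld(s,l)-back*h,z], down(np.degrees(a)+180)
E
python3 - <<'E'
from h import *
from rig import bot
print(tojig((608.5,45.2)))
s,l=tojig((608.5,45.2))[0]; yaw=-108.75+99.25
p,q=pose(s,l,yaw,100,120); bot.move_to(p,q); bot.move_gripper(68)
p,q=pose(s,l,yaw,100,24); bot.servo_line(p,q,speed=100)
p,q=pose(s,l,yaw,78,24); bot.servo_line(p,q,speed=60); bot.dwell(.2)
print(bot.read_state()["clock"],bot.read_state()["ee_pos"],p,bot.read_state()["ft_force"],bot.read_state()["grip_width"])
snap(bot,"w2");snap(bot,"s2","scene");snap(bot,"t2","top")
E
```

```text
[[-141.94881195   16.19335625]]
5.6917 [633.59522704 119.29790061  23.97003008] [633.57227829 119.0605501   24.        ] [0.05051897 0.66325461 0.26247613] 68.24375549468854
```

View pics/w2.png

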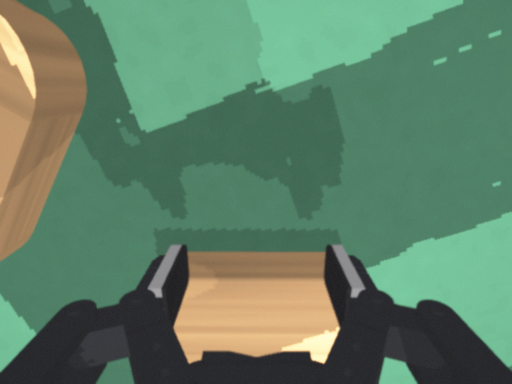

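View pics/s2.png

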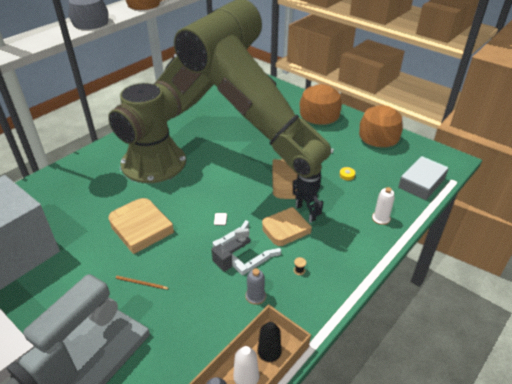

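View pics/t2.png

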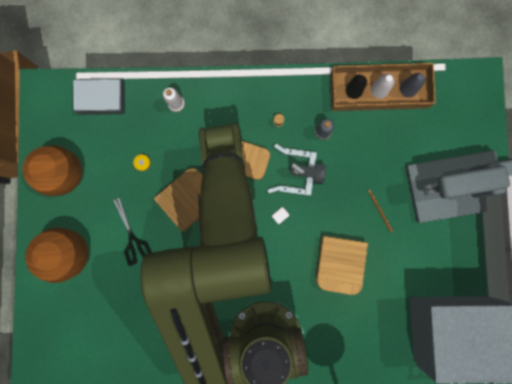

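```bash
python3 - <<'E'
from h import *
from rig import bot
for s in (-130,-117,-104,-91,-82):
    t=(s+142)/84
    p,q=pose(s,16.2*(1-t),-9.5*(1-t),76,24); bot.servo_line(p,q,speed=60)
st=bot.read_state();print(st["clock"],st["ft_force"].round(2))
snap(bot,"w3");snap(bot,"s3","scene");c,_=snap(bot,"t3","top")
im=cv2.resize(c["image"][100:230,200:360],None,fx=4,fy=4,interpolation=cv2.INTER_CUBIC);cv2.imwrite("pics/t3c.png",im)
E
```

```text
7.6667 [ 0.68 -0.69 -0.43]
```

View pics/t3c.png

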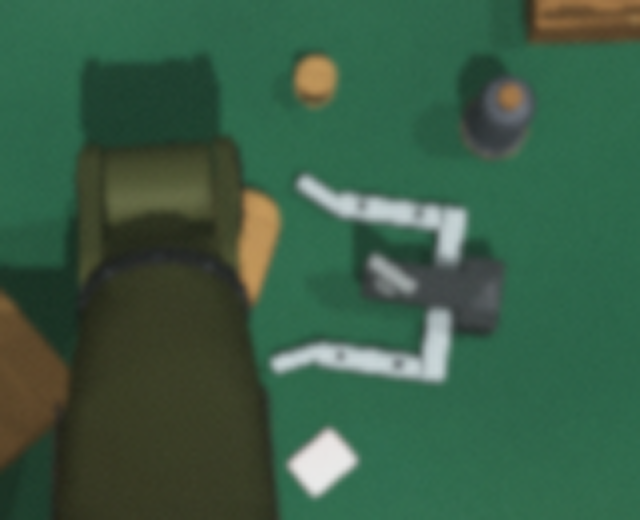

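View pics/w3.png

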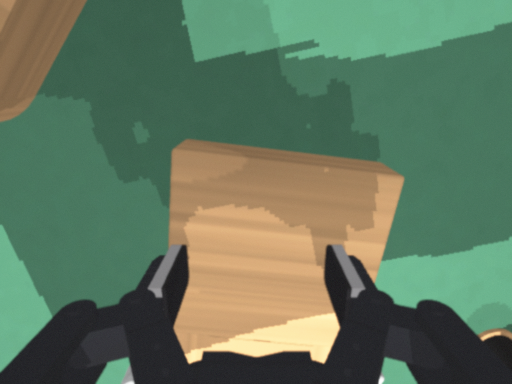

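```bash
python3 - <<'E'
from h import *
from rig import bot
c,st=pickle.load(open("pics/w3.pkl","rb")); print(st["ee_pos"],st["grip_width"],pose(-82,4.6,-2.7,76,24)[0])
P=cloud(c,st)
print(c["depth"][150:385:15,260].round(0),P[150:385:15,260].round(0))
for uv in [(165,270),(180,250),(345,270),(335,250),(200,250)]: print(uv,P[uv[1],uv[0]].round(1))
s,_=pickle.load(open("pics/s3.pkl","rb"));cv2.imwrite("pics/s3c.png",cv2.resize(s["image"][140:300,190:350],None,fx=3.7,fy=3.7,interpolation=cv2.INTER_CUBIC))
E
```

```text
[603.26832266  62.21439181  24.06109121] 68.25986237445734 [603.15748295  62.24726483  24.        ]
[160. 143. 146. 149. 150. 154. 156. 158. 161. 163. 167. 169. 173. 177.
  86.  81.] [[617. 111.  11.]
 [616. 108.  30.]
 [614. 101.  30.]
 [613.  94.  29.]
 [611.  87.  30.]
 [609.  78.  29.]
 [608.  70.  29.]
 [606.  62.  30.]
 [604.  54.  30.]
 [602.  45.  30.]
 [600.  35.  30.]
 [599.  26.  31.]
 [596.  16.  30.]
 [594.   5.  30.]
 [607.  72. 103.]
 [607.  72. 108.]]
(165, 270) [569.9  80.7  59.8]
(180, 250) [572.1  80.1  43.2]
(345, 270) [642.   64.7  58.8]
(335, 250) [641.6  65.6  43.7]
(200, 250) [576.9  71.4  29.9]
```

View pics/s3c.png

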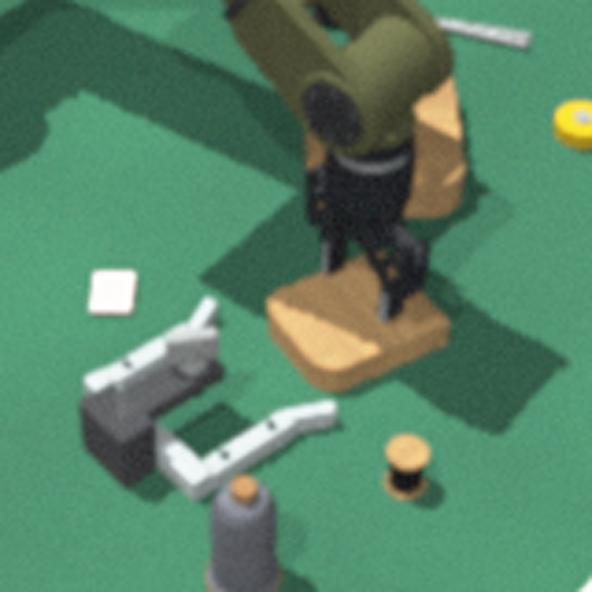

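```bash
python3 - <<'E'
from h import *
for n in ("w1","w2","w3"):
    c,st=pickle.load(open(f"pics/{n}.pkl","rb")); P=cloud(c,st)
    T=(P-st["ee_pos"])@rot(st["tool_rot"]).as_matrix()
    m=(np.abs(T[...,0])<70)&(c["depth"]<200)&(c["depth"]>0)&(cv2.cvtColor(c["image"],cv2.COLOR_BGR2HSV)[...,2]<140)
    if n!="w1": m&=P[...,2]>33
    Q=T[m]; k=np.argsort(-Q[:,1])[:2000]; print(n,Q[:,1].max().round(1),Q[k[::150]].round(1)[:12].tolist(), st["grip_width"])
    for uv in ([(155,262),(140,300),(360,265)] if n=="w1" else [(180,252),(165,270),(340,260)]): print(uv,T[uv[1],uv[0]].round(1),c["depth"][uv[1],uv[0]])
E
```

```text
w1 -15.3 [[43.4, -15.3, 6.1], [43.3, -18.9, 2.4], [43.1, -20.9, -6.1], [43.6, -22.3, 8.7], [-52.8, -23.8, 7.0], [43.8, -25.1, 11.3], [-55.0, -26.3, 7.0], [-54.1, -27.5, 7.2], [43.4, -28.6, 9.0], [55.1, -29.7, 6.7], [-53.3, -30.8, 6.8], [45.2, -31.9, 11.0]] 85.21219427766151
(155, 262) [-42.3 -30.1  11.3] 131.8552
(140, 300) [-41.7 -51.    8.3] 113.04267
(360, 265) [ 44.6 -31.3  10.7] 130.87415
w2 -9.4 [[-33.3, -9.4, 6.7], [34.6, -14.1, 0.6], [46.4, -16.4, 6.9], [36.2, -18.5, 10.7], [36.6, -20.3, 11.3], [-32.6, -22.1, -1.9], [-44.6, -23.9, 7.6], [34.5, -25.4, 11.2], [-33.1, -27.0, 6.6], [-42.8, -28.5, 7.0], [-33.2, -30.1, -2.6], [34.7, -31.4, 8.0]] 68.24375549468854
(180, 252) [-33.7 -20.9  11.1] 140.63457
(165, 270) [-36.6 -35.3  10.9] 127.099945
(340, 260) [ 37.2 -27.   10.6] 135.015
w3 -9.7 [[-33.4, -9.7, 4.0], [37.6, -14.2, 10.9], [-33.5, -16.6, -3.0], [-33.2, -18.1, 7.8], [34.5, -19.8, 5.1], [-33.3, -21.3, -1.4], [34.4, -22.7, -2.6], [38.5, -24.2, 9.8], [-45.5, -25.4, 7.0], [34.6, -26.7, 5.8], [-36.0, -27.9, 11.1], [37.5, -29.1, 10.8]] 68.25986237445734
(180, 252) [-33.8 -20.8  10.9] 140.78268
(165, 270) [-36.4 -35.7  11.1] 126.55085
(340, 260) [ 37.1 -27.3  10.7] 134.70276
```

```bash
python3 - <<'E'
from h import *
from rig import bot
st=bot.read_state();p=st["ee_pos"].copy()
p[2]=60; bot.servo_line(p,speed=150)
h=rot(st["tool_rot"]).as_matrix()[:,2]
p2,q=pose(-142,16.2,-9.5,115,60); bot.servo_line(p2,q,speed=200)
p2[2]=25;bot.servo_line(p2,q,speed=100); 
p2[2]=-12; r=bot.servo_line(p2,speed=15,until_force=4); st=bot.read_state();print(r,st["ee_pos"],st["ft_force"],st["clock"])
c,s=snap(bot,"w4"); P=cloud(c,s)
m=(np.abs(P[...,2]-30)<4); hsv=cv2.cvtColor(c["image"],cv2.COLOR_BGR2HSV); m&=(hsv[...,0]<25)&(hsv[...,1]>70)&(np.arange(512)>100)
m=m.astype(np.uint8)
k=max(cv2.findContours(m,0,1)[0],key=cv2.contourArea);w=onplane(c,k[:,0,:],30,s)[:,:2]
print(w.shape, cv2.minAreaRect(w.astype(np.float32)))
E
```

```text
True [645.47793597 154.13802215  -9.64807189] [-1.63607667  0.0784302   5.59082521] 11.4167Traceback (most recent call last):
  File "<stdin>", line 12, in <module>
ValueError: max() iterable argument is empty
```

View pics/w4.png

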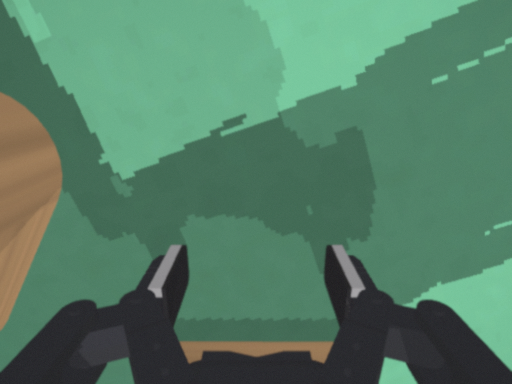

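```bash
python3 - <<'E'
from h import *
c,s=pickle.load(open("pics/w3.pkl","rb"))
w=onplane(c,[(185,148),(403,178)],30,s)[:,:2];print(w)
a=np.radians(-108.75);h=np.array([np.cos(a),np.sin(a)]);n=np.array([-h[1],h[0]])
for sg in(-1,1):print(np.array([608.5,45.2])-65*h+sg*55*n)
E
```

```text
[[584.06371895 123.15237218]
 [679.89081053  88.39423964]]
[577.31240812 124.42962901]
[681.47472237  89.07128783]
```

```bash
python3 - <<'E'
from h import *
from rig import bot
p,q=pose(-142,16.2,-9.5,100,0); bot.servo_line(p+[0,0,0],q,speed=80)
for s in (-135,-123,-111,-99,-88):
    t=(s+142)/84
    p,q=pose(s,16.2*(1-t),-9.5*(1-t),76,0); bot.servo_line(p,q,speed=60)
st=bot.read_state();print(st["clock"],st["ft_force"].round(2))
snap(bot,"w5");c,_=snap(bot,"t5","top");s,_=snap(bot,"s5","scene")
a=cv2.resize(c["image"][100:230,200:360],(400,325),interpolation=cv2.INTER_CUBIC);b=cv2.resize(s["image"][140:300,190:350],(325,325),interpolation=cv2.INTER_CUBIC)
cv2.imwrite("pics/ts5.png",np.hstack([a,b]))
E
```

```text
13.925 [ 0.44 -0.2  -0.57]
```

View pics/ts5.png

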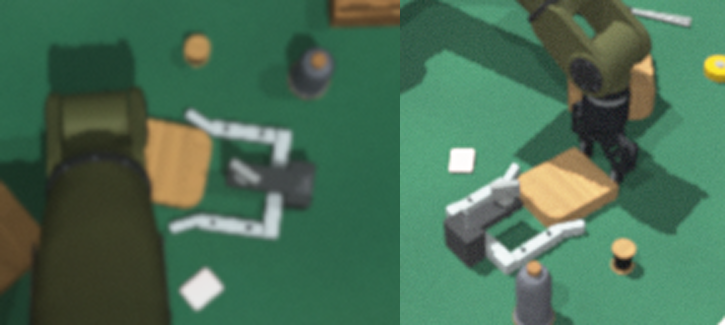

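View pics/w5.png

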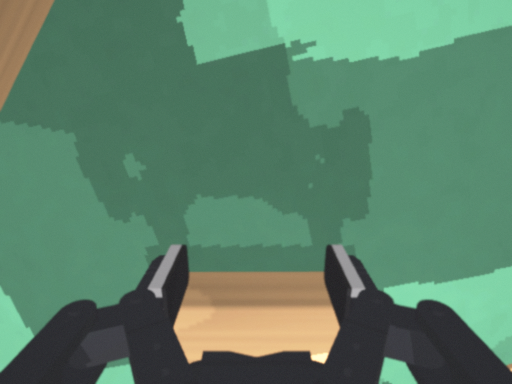

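```bash
python3 - <<'E'
from meas import *
c,_=pickle.load(open("pics/t5.pkl","rb"));hsv=cv2.cvtColor(c["image"],cv2.COLOR_BGR2HSV)
m=((hsv[...,0]<25)&(hsv[...,0]>8)&(hsv[...,1]>60)&(hsv[...,2]>110));m[:,:258]=0;m[:,292:]=0;m[:140]=0;m[:190]&=True;m[190:]=0
k=max(cv2.findContours(m.astype(np.uint8),0,1)[0],key=cv2.contourArea);w=onplane(c,k[:,0,:],30)
j=tojig(w); print("nose max s",j[:,0].max())
for s0 in range(-100,-20,8):
    b=j[(j[:,0]>s0)&(j[:,0]<=s0+8)]
    if len(b): print(s0+4,b[:,1].min().round(1),b[:,1].max().round(1))
# jig calibration in the top camera
print("pred t: form side at +-55")
E
```

```text
nose max s -20.34132177757621
-96 -26.7 61.3
-88 -50.2 61.8
-80 -49.8 59.7
-72 -51.8 60.7
-64 -50.8 58.6
-56 -52.8 59.1
-48 -51.9 57.1
-40 -50.9 58.0
-32 -50.0 55.5
-24 -38.3 49.1
pred t: form side at +-55
```

```bash
python3 - <<'E'
from h import *
from rig import bot
for s in (-78,-68,-58,-40,-15):
    t=min(1,(s+142)/84)
    p,q=pose(s,16.2*(1-t),-9.5*(1-t),76,0); r=bot.servo_line(p,q,speed=50,until_force=20)
    st=bot.read_state();print(s,r,st["ft_force"].round(2),tojig(st["ee_pos"]).round(1))
    if r: break
else:
    p,q=pose(6,0,0,76,0); r=bot.servo_line(p,q,speed=20,until_force=10)
    st=bot.read_state();print(r,st["ft_force"].round(2),tojig(st["ee_pos"]).round(1),st["clock"])
snap(bot,"w6");c,_=snap(bot,"t6","top");s,_=snap(bot,"s6","scene")
a=cv2.resize(c["image"][100:230,200:360],(400,325),interpolation=cv2.INTER_CUBIC);b=cv2.resize(s["image"][140:300,190:350],(325,325),interpolation=cv2.INTER_CUBIC)
cv2.imwrite("pics/ts6.png",np.hstack([a,b]))
E
```

```text
-78 False [-0.63 -0.46 -0.81] [[-153.6    6.8]]
-68 False [ 0.13 -0.64  1.33] [[-143.7    3.4]]
-58 False [ 0.07 -0.41 -0.3 ] [[-133.8   -0. ]]
-40 False [0.25 0.31 0.12] [[-115.6    0. ]]
-15 False [0.52 0.69 0.03] [[-90.8   0. ]]
True [2.52 3.13 2.21] [[-75.1   0. ]] 17.0917
```

View pics/ts6.png

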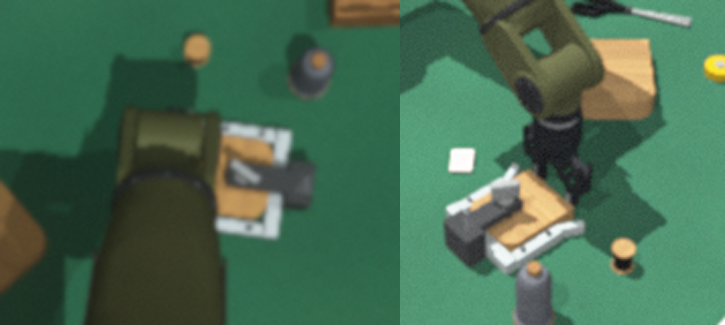

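```bash
python3 - <<'E'
from h import *
from rig import bot
for f in (15,15):
    p,q=pose(8,0,0,76,0); r=bot.servo_line(p,q,speed=8,until_force=f)
    st=bot.read_state();print(r,st["ft_force"].round(2),tojig(st["ee_pos"]).round(1),st["clock"])
p,q=pose(-25,0,0,76,0);bot.servo_line(p,q,speed=100)
p[2]=200;bot.servo_line(p,q,speed=250)
z=-D
v=np.r_[toworld(0,0)-z*(83-(200+145)*.338),200];bot.move_to(v,q);bot.move_gripper(14);bot.dwell(.2)
snap(bot,"w7");print(bot.read_state()["clock"],bot.read_state()["grip_width"])
E
```

```text
True [0.11 2.24 1.33] [[-75.1  -0.5]] 17.6417
True [1.16 2.65 1.44] [[-75.1  -0.6]] 18.0417
20.5833 14.25715379848184
```

View pics/w7.png

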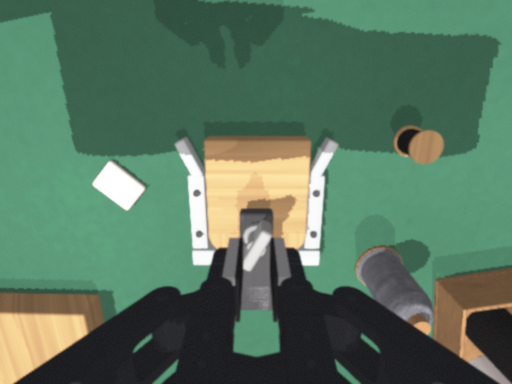

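```bash
python3 - <<'E'
from meas import *
c,st=pickle.load(open("pics/w7.pkl","rb"));P=cloud(c,st);J=tojig(P.reshape(-1,3)).reshape(384,512,2)
hsv=cv2.cvtColor(c["image"],cv2.COLOR_BGR2HSV)
for u in (215,230,290,300):
    col=P[:,u,2]; r=[i for i in range(120,240) if col[i]>26]; 
    print("rear",u,r[0],tojig(onplane(c,(u,r[0]-.5),30,st)).round(1))
    w=np.where((hsv[225:262,u,2]>200)&(hsv[225:262,u,1]<40))[0]; print("stop",225+w[0],tojig(onplane(c,(u,225+w[0]-.5),24,st)).round(1))
T=(P-st["ee_pos"])@rot(st["tool_rot"]).as_matrix()
m=(np.abs(T[...,0])<40)&(c["depth"]<175)&(c["depth"]>0)
Q=T[m];print("tip y max",np.percentile(Q[:,1],[99.5,99.9,100]).round(1)); k=Q[np.argsort(-Q[:,1])[:60]];print(k[::6].round(1))
# wing
zz=P[...,2];m=(zz>92)&(zz<102);m[:,:235]=0;m[:,280:]=0;m[:215]=0;m[285:]=0
m&=np.linalg.norm(P[...,:2]-(toworld(25,0)),axis=2)<30
w=P[m][:,:2].astype(np.float32);f=fit(w);print(len(w),cv2.minAreaRect(w),np.degrees(np.arctan2(f[0][1],f[0][0])),toworld(25,0))
cv2.imwrite("pics/w7c.png",cv2.resize(c["image"][120:280,170:350],None,fx=4,fy=4,interpolation=cv2.INTER_CUBIC))
E
```

```text
rear 215 139 [[-65.1 -41. ]]Traceback (most recent call last):
  File "<stdin>", line 7, in <module>
IndexError: index 0 is out of bounds for axis 0 with size 0
```

```bash
python3 - <<'E'
from meas import *
c,st=pickle.load(open("pics/w7.pkl","rb"));P=cloud(c,st)
cv2.imwrite("pics/w7c.png",cv2.resize(c["image"][120:280,170:350],None,fx=4,fy=4,interpolation=cv2.INTER_CUBIC))
for u in (215,230,290,300):
    col=P[:,u,2]; r=[i for i in range(120,240) if col[i]>26]; 
    print("rear",u,r[0],tojig(onplane(c,(u,r[0]-.5),30,st)).round(1))
T=(P-st["ee_pos"])@rot(st["tool_rot"]).as_matrix()
m=(np.abs(T[...,0])<40)&(c["depth"]<175)&(c["depth"]>0)
Q=T[m];print("tip y max",np.percentile(Q[:,1],[99.5,99.9,100]).round(1)); k=Q[np.argsort(-Q[:,1])[:60]];print(k[::6].round(1))
zz=P[...,2]
m=(np.linalg.norm(P[...,:2]-(toworld(25,0)),axis=2)<30)&(zz>92)&(zz<102)
w=P[m][:,:2].astype(np.float32);f=fit(w);print(len(w),cv2.minAreaRect(w),np.degrees(np.arctan2(f[0][1],f[0][0])),toworld(25,0))
E
```

```text
rear 215 139 [[-65.1 -41. ]]
rear 230 139 [[-65.1 -25.8]]
rear 290 140 [[-64.1  35.1]]
rear 300 140 [[-64.1  45.2]]
tip y max [-8.3 -4.5 -2.3]
[[  8.   -2.3  -0.3]
 [ -6.1  -2.6   1.1]
 [ -6.   -3.4   0.4]
 [  7.9  -4.2  -2.7]
 [  9.7  -4.5  10.1]
 [ -6.1  -4.8  -5.3]
 [ 12.2  -5.   10.4]
 [  9.2  -5.2  10.5]
 [-11.8  -5.4  10.6]
 [ 10.6  -5.7  10.7]]
581 ((566.5687255859375, -117.76753997802734), (43.749534606933594, 15.935169219970703), 46.68558120727539) 53.192753 [ 565.68143586 -116.97490916]
```

View pics/w7c.png

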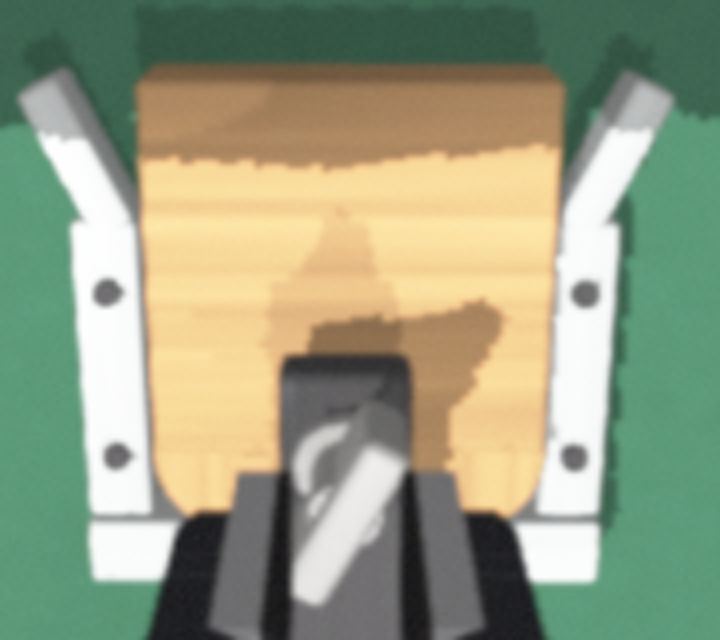

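```bash
python3 - <<'E'
from meas import *
c,st=pickle.load(open("pics/w7.pkl","rb"))
hsv=cv2.cvtColor(c["image"],cv2.COLOR_BGR2HSV);P=cloud(c,st)
m=((hsv[...,2]>205)&(np.linalg.norm(P[...,:2]-toworld(25,0),axis=2)<30)&(P[...,2]>90)).astype(np.uint8)
k=max(cv2.findContours(m,0,1)[0],key=cv2.contourArea);print(cv2.contourArea(k),cv2.boundingRect(k))
print(cv2.minAreaRect(onplane(c,k[:,0,:],97.5,st)[:,:2].astype(np.float32)))
v,u=np.where(m);w=onplane(c,np.c_[u,v],97.5,st)[:,:2];f=fit(w);print(w.mean(0),np.degrees(np.arctan2(f[0][1],f[0][0])))
q=lambda x,y:(170+(x+.5)/4-.5,120+(y+.5)/4-.5)
w=onplane(c,[q(292,585),q(365,450),q(320,603),q(405,470)],97.5,st)[:,:2]
print(w.mean(0),[np.degrees(np.arctan2(*(w[i]-w[i+1])[::-1]))%180 for i in(0,2)])
c,st=pickle.load(open("pics/w1.pkl","rb"))
hsv=cv2.cvtColor(c["image"],cv2.COLOR_BGR2HSV);P=cloud(c,st)
m=((hsv[...,2]>205)&(np.linalg.norm(P[...,:2]-toworld(25,0),axis=2)<30)&(P[...,2]>90)).astype(np.uint8)
v,u=np.where(m);w=onplane(c,np.c_[u,v],97.5,st)[:,:2];f=fit(w);print(w.mean(0),np.degrees(np.arctan2(f[0][1],f[0][0])),cv2.minAreaRect(w.astype(np.float32)))
from rig import bot
print("range")
for a in (-66,-62,-55,-50,50,54,170,175,222,226,230,232,234): 
    j=bot.ik(np.r_[toworld(25,0),78],down(a)); print(a,None if j is None else j[5].round(2))
E
```

```text
343.5 (244, 233, 26, 37)
((565.6993408203125, -117.92573547363281), (40.03704833984375, 9.397342681884766), 52.5504150390625)
[ 566.14849134 -117.03303589] 52.804714
[ 565.98902976 -117.98028873] [np.float64(54.9631952666889), np.float64(51.5852910824361)]
[ 565.88472677 -117.31948148] 52.466675 ((565.537841796875, -117.84477996826172), (39.73246765136719, 8.453592300415039), 52.69383239746094)
range
-66 2.46
-62 2.39
-55 2.26
-50 2.18
50 0.43
54 0.36
170 -1.66
175 -1.75
222 None
226 None
230 None
232 None
234 None
```

```bash
cat >> h.py <<'E'
SC=np.array([565.9,-117.4])
def rep(bot,tag):
    s=bot.read_state(); Rm=rot(s["tool_rot"]).as_matrix(); a=np.degrees(np.arctan2(Rm[1,2],Rm[0,2]))
    print(tag,"t%.2f"%s["clock"],"F",s["ft_force"].round(1),"Ftool",(s["ft_force"]@Rm).round(1),"M",s["moment"].round(2),"a%.2f"%a,"p",s["ee_pos"].round(1),"w%.1f"%s["grip_width"],flush=True); return s
E
python3 - <<'E'
from h import *
from rig import bot
a=52.7
bot.move_to(np.r_[SC,140],down(a)); bot.move_gripper(45)
bot.servo_line(np.r_[SC,90],speed=150)
rep(bot,"above")
r=bot.servo_line(np.r_[SC,72],speed=40,until_force=6); rep(bot,r)
snap(bot,"w8")
bot.move_gripper(5,30); rep(bot,"grip")
snap(bot,"w9")
E
```

```text
above t21.93 F [0.4 0.5 1.5] Ftool [ 0.  -1.5  0.6] M [ 0.08  0.02 -0.01] a52.71 p [ 566.1 -117.4   90.4] w45.4
False t22.52 F [0.5 0.5 0.4] Ftool [ 0.1 -0.4  0.7] M [-0.02 -0.04 -0.01] a52.70 p [ 565.9 -117.4   72. ] w45.0
grip t22.97 F [-3.5  1.6  3.6] Ftool [-3.7 -3.6 -0.8] M [0.26 0.51 0.03] a52.70 p [ 565.9 -117.3   72.3] w11.3
```

View pics/w9.png

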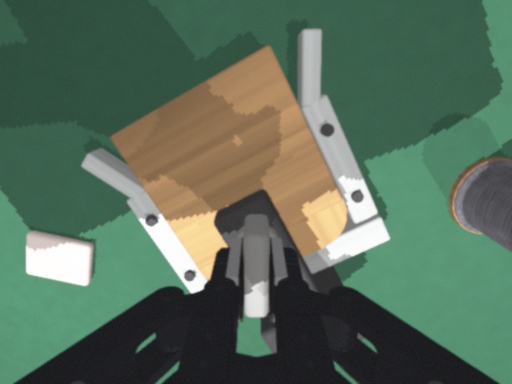

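```bash
python3 - <<'E'
from h import *
from rig import bot
for a in (45,30,15,0,-15,-28,-40):
    bot.servo_line(np.r_[SC,72],down(a),speed=60); s=rep(bot,a)
    if np.linalg.norm(s["ft_force"])>30: break
snap(bot,"w10")
E
```

```text
45 t23.30 F [-3.8  2.   5.8] Ftool [-4.1 -5.8 -1.3] M [ 0.25  0.59 -0.03] a45.10 p [ 565.9 -117.4   72.3] w11.4
30 t23.71 F [-1.2 -0.1  5.5] Ftool [-0.5 -5.5 -1.1] M [ 0.02  0.43 -0.12] a30.29 p [ 566.  -117.5   72.2] w11.3
15 t24.12 F [-1.2 -2.1  5.1] Ftool [ 1.7 -5.1 -1.7] M [-0.41  0.27 -0.08] a15.40 p [ 566.1 -117.7   72.3] w11.1
0 t24.52 F [-1.  -5.3  5.3] Ftool [ 5.3 -5.3 -1.1] M [-0.82  0.22 -0.08] a0.47 p [ 566.1 -117.9   72.2] w11.3
-15 t24.93 F [-1.3 -6.   5.3] Ftool [ 6.1 -5.3  0.3] M [-1.07  0.25 -0.03] a-14.53 p [ 566.1 -118.    72.3] w11.2
-28 t25.31 F [-1.8 -7.   5.3] Ftool [ 7.  -5.3  1.7] M [-1.24  0.31 -0.05] a-27.53 p [ 566.  -118.2   72.3] w11.1
-40 t25.67 F [-3.4 -8.1  5.6] Ftool [ 8.4 -5.6  2.5] M [-1.38  0.48 -0.05] a-39.54 p [ 565.9 -118.3   72.3] w11.2
```

View pics/w10.png

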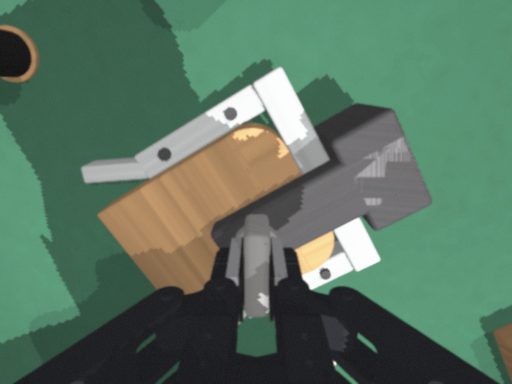

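```bash
sed -i 's/^SC=.*/SC=np.array([565.6,-118.5])/' h.py; python3 - <<'E'
from h import *
from rig import bot
bot.move_gripper(45); p=bot.read_state()["ee_pos"]
bot.servo_line(np.r_[p[:2],115],speed=150)
bot.move_to(np.r_[SC,115],down(140.4)); snap(bot,"w11")
bot.servo_line(np.r_[SC,90],speed=100)
r=bot.servo_line(np.r_[SC,72],speed=50,until_force=6); rep(bot,r)
if not r:
    bot.move_gripper(5,30); rep(bot,"grip")
    for a in (130,115,100,92,88):
        bot.servo_line(np.r_[SC,72],down(a),speed=60); s=rep(bot,a)
        if abs(s["moment"][2])>.4: break
E
```

```text
False t30.19 F [ 0.2 -0.6 -0. ] Ftool [-0.4  0.  -0.5] M [0.01 0.02 0.02] a140.40 p [ 565.6 -118.5   71.9] w44.9
grip t30.58 F [0.8 3.  2.9] Ftool [ 2.9 -2.9  1.3] M [ 0.25 -0.06 -0.05] a140.40 p [ 565.8 -118.4   72.3] w11.0
130 t30.92 F [-1.6  0.8  4.9] Ftool [-0.7 -4.9  1.6] M [ 0.2   0.2  -0.05] a130.19 p [ 565.8 -118.5   72.4] w11.4
115 t31.32 F [-3.2 -0.2  5.9] Ftool [-3.  -5.9  1.2] M [ 0.07  0.49 -0.07] a115.19 p [ 565.6 -118.6   72.3] w11.1
100 t31.73 F [-3.   0.4  7.2] Ftool [-2.9 -7.2  1. ] M [-0.01  0.69 -0.08] a100.18 p [ 565.4 -118.7   72.3] w11.3
92 t32.02 F [-4.8  0.1  7.4] Ftool [-4.8 -7.4  0.3] M [-0.01  0.78 -0.01] a92.17 p [ 565.3 -118.6   72.3] w11.3
88 t32.27 F [-5.1  0.5  8.2] Ftool [-5.1 -8.2  0.3] M [-0.03  0.94 -0.04] a88.18 p [ 565.3 -118.7   72.3] w11.2
```

View pics/w11.png

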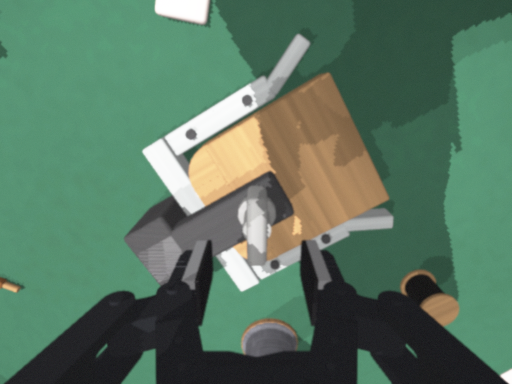

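Regripped cleanly. Now I'll approach the seat in small steps, watching the moment.

```bash
python3 - <<'E'
from h import *
from rig import bot
for a in (86,84.5,83,82,81,80,79,78,77,76,75,74,73,72):
    bot.servo_line(np.r_[SC,72],down(a),speed=60); bot.dwell(.1); s=rep(bot,a)
    if abs(s["moment"][2])>.45: break
E
```

```text
86 t32.62 F [-5.3 -0.2  8.4] Ftool [-5.3 -8.4 -0.6] M [-0.01  1.   -0.03] a86.21 p [ 565.3 -118.7   72.3] w11.1
84.5 t32.98 F [-5.8  0.1  7. ] Ftool [-5.8 -7.  -0.4] M [ 0.01  1.   -0.08] a84.71 p [ 565.3 -118.6   72.3] w11.5
83 t33.33 F [-5.4 -0.4  8.4] Ftool [-5.4 -8.4 -1.1] M [ 0.05  1.02 -0.06] a83.21 p [ 565.2 -118.7   72.3] w11.4
82 t33.67 F [-5.8  0.   8.1] Ftool [-5.7 -8.1 -0.7] M [ 0.02  0.97 -0.09] a82.21 p [ 565.2 -118.7   72.3] w11.5
81 t34.02 F [-6.4 -1.2  9. ] Ftool [-6.1 -8.9 -2.1] M [ 0.01  0.99 -0.09] a81.21 p [ 565.2 -118.6   72.3] w11.1
80 t34.38 F [-6.2 -0.2  7.9] Ftool [-6.  -7.9 -1.2] M [0.04 0.99 0.25] a80.24 p [ 565.2 -118.7   72.3] w10.9
79 t34.73 F [-5.6  0.7  9.3] Ftool [-5.6 -9.3 -0.3] M [0.05 0.99 0.71] a79.28 p [ 565.2 -118.6   72.3] w11.3
```

```bash
python3 - <<'E'
from h import *
from rig import bot
for a in (85,100,115,130,145,160,170.9):
    bot.servo_line(np.r_[SC,72],down(a),speed=60); s=rep(bot,a)
    if np.linalg.norm(s["ft_force"])>40: break
bot.dwell(.3); rep(bot,"end")
snap(bot,"w12");s,_=snap(bot,"s12","scene");c,_=snap(bot,"t12","top")
a=cv2.resize(c["image"][100:230,200:360],(400,325),interpolation=cv2.INTER_CUBIC);b=cv2.resize(s["image"][140:300,190:350],(325,325),interpolation=cv2.INTER_CUBIC)
cv2.imwrite("pics/ts12.png",np.hstack([a,b]))
E
```

```text
85 t34.98 F [-5.3 -0.2  8.3] Ftool [-5.2 -8.3 -0.7] M [0.04 0.94 0.09] a85.26 p [ 565.3 -118.6   72.3] w11.2
100 t35.39 F [-4.   0.1  7.2] Ftool [-3.9 -7.2  0.8] M [0.01 0.74 0.05] a100.24 p [ 565.5 -118.7   72.3] w11.4
115 t35.80 F [-2.2  0.3  5.3] Ftool [-1.9 -5.3  1.2] M [0.08 0.42 0.07] a115.24 p [ 565.6 -118.6   72.4] w11.3
130 t36.21 F [-1.2  1.4  5. ] Ftool [ 0.1 -5.   1.8] M [0.18 0.18 0.06] a130.25 p [ 565.7 -118.5   72.3] w11.4
145 t36.62 F [0.3 2.1 4.8] Ftool [ 1.9 -4.8  1. ] M [0.4  0.07 0.04] a145.10 p [ 565.9 -118.4   72.3] w11.8
160 t37.02 F [0.6 3.7 6. ] Ftool [ 3.6 -6.   0.7] M [ 0.54 -0.08  0.02] a160.10 p [ 566.  -118.3   72.3] w11.3
170.9 t37.37 F [1.1 4.5 4.9] Ftool [ 4.6 -4.9 -0.4] M [ 0.73 -0.18  0.12] a171.01 p [ 566.  -118.2   72.3] w11.3
end t37.67 F [0.6 4.8 5.6] Ftool [ 4.8 -5.6  0.1] M [ 0.75 -0.2   0.06] a170.98 p [ 566.  -118.1   72.3] w11.1
```

View pics/w12.png

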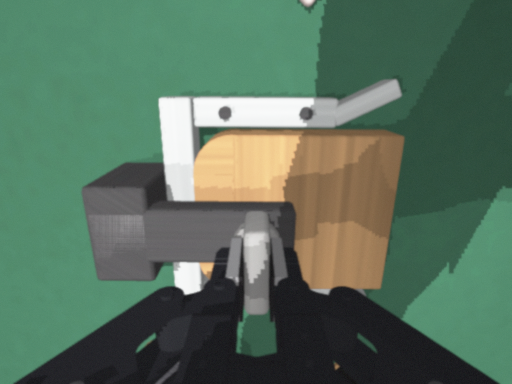

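View pics/ts12.png

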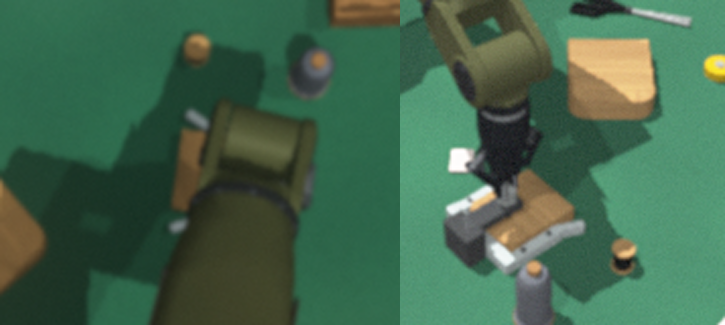

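```bash
python3 - <<'E'
from meas import *
c,st=pickle.load(open("pics/w12.pkl","rb"));P=cloud(c,st)
for r in (150,170,190,270):
    row=P[r,:,2];u=[i for i in range(300,420) if row[i]>26][-1]; print("rear",r,u,tojig(onplane(c,(u+.5,r),30,st)).round(1))
hsv=cv2.cvtColor(c["image"],cv2.COLOR_BGR2HSV)
for r in (150,165,180,190): print(r,[tuple(map(int,hsv[r,u])) for u in range(188,204,2)])
E
```

```text
rear 150 402 [[-63.2 -44.6]]
rear 170 399 [[-63.2 -31.9]]
rear 190 395 [[-62.7 -18.7]]
rear 270 383 [[-63.1  40.3]]
150 [(90, 2, 247), (80, 3, 245), (83, 5, 210), (90, 4, 127), (70, 7, 112), (30, 9, 114), (17, 95, 185), (18, 103, 240)]
165 [(75, 2, 232), (90, 1, 234), (30, 2, 229), (16, 75, 230), (18, 103, 240), (18, 104, 241), (18, 104, 240), (18, 104, 241)]
180 [(90, 2, 230), (90, 3, 234), (30, 2, 241), (18, 83, 241), (18, 104, 241), (18, 104, 241), (18, 101, 243), (18, 102, 242)]
190 [(90, 2, 227), (90, 2, 230), (45, 2, 230), (16, 65, 223), (16, 111, 223), (16, 112, 224), (16, 111, 226), (16, 112, 224)]
```

```bash
python3 - <<'E'
from h import *
from rig import bot
rep(bot,"final"); bot.finish_job()
E
```

```text
final t37.82 F [1.5 4.8 5.2] Ftool [ 4.9 -5.2 -0.7] M [ 0.75 -0.23  0.05] a170.98 p [ 566.  -118.1   72.3] w11.6
the job is handed in; nothing more can be done
```

The form is home under the clamp arm, and the thumbscrew has been seated and backed off a quarter turn. I handed the job in at 37.8 s with the gripper still holding the wing.

- **Choosing the form:** three boards could have been the form, at top-view pixels (248,159), (187,198) and (343,265). I took the first, which measured 130 × 110 mm; the other two were about 176 × 151 mm.
- **Sliding it in:** I pushed the rear face with two fingertips until it met the stop. Two more gentle pushes did not move it further.
- **Turning the screw:** I turned it clockwise in two grips, because one grip would have run past the last joint's range. It seated hard at a tool heading of about 81.0° (moment up to 0.7 N m). I then backed it off to 170.98°, about 1.57 rad.

**Last checks:**
- The nose shows no gap to the stop.
- The form's rear face measured 64.6 mm behind the jig origin before turning the screw and 63 mm after. Home is 65 mm, so both agree within the calibration error.
- The gripper was closed at 11 to 12 mm on the 12 mm wing, with wrist forces under 10 N in every reading while turning it.
- The spool, cone and chalk look unmoved in the last pictures. I judged them and the other bystanders by eye, not by measurement.

**What went wrong or disagreed:**
- **Finger length:** the fingertips did not stand 19 mm ahead of the TCP as stated. At 68 mm opening they were about 10 mm behind it. My first push passed just over the form without moving it. I found the true tip height with a light touch on the table (about 6 N) and pushed again lower.
- **Screw axis:** it lay about 1.5 mm from my jig fit, which I corrected from the forces while turning.

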